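# Push the humidifier chamber onto the breathing machine's air outlet and shut the lid

### The arm

A 6-joint arm with a two-finger parallel gripper is mounted at the origin on the work surface. World frame = base frame: x ahead of the robot, y to its left, z up, the work surface at z = 0. Lengths are in m, angles in rad, forces in N, time in s.
With the tool pointing down it reaches from about 0.275 to 0.725 m from the base axis. Payload 5.6 kg.
Tool frame: the origin (TCP) lies at the very end of the fingers, on their centre line; the grasp point (between the pads) lies 19 mm behind it (env.pinch_z is the distance from the TCP to the grasp point, in m); z points along the fingers, y is the line along which they close (so a half turn about z gives the same grasp; the last joint's range is limited). The gripper opens to 85 mm and grips with 20 to 120 N. Pads are 22 mm wide; open, the fingers measure 114 mm over their backs; the gripper's body (76 mm by 85 mm) begins 54 mm behind the grasp point. The pads swing forward as they close: fully open they stand 13 mm farther back than shut.
Start: joints at [1.394, 0.255, 0.108, 0, -1.424, -0.285], TCP at [0.245, 0.492, 0.231] pointing down, gripper open.
Joint ranges: [-2.95, 2.95], [-1.21, 1.97], [-1.09, 1.5], [-2.87, 1.71], [-2.94, -0.07], [-3.05, 3.05]. Speed limits (rad/s): [2.57, 2.57, 3.14, 3.14, 3.14, 3.14].

### API

Orientations are given as a rotation vector (axis times angle).
In Python, from workcell import env gives the robot as it stands.
- The arm moves only by the tool carry_out, never from a script. Its argument "increments" is one flat list of numbers, 7 for each row, row after row: the closure, from 0 (fully open) to 1 (shut), then the shift along the tool's x, y, z in cm, then the turn, a rotation vector about the tool's x, y, z in degrees. A call has 1 to 12 rows; each row shifts and turns the commanded pose from where the row before left it, along the tool's axes as they then stand; what a row does not reach is not made up. A row lasts 1/12 s, in which the tool goes at most 41.7 mm and 7.16 degrees, less where a joint would pass 70% of its speed; a pose out of reach is approached as far as the arm can. A call is refused whole if a number of a shift passes 4.17 or a number of a turn 7.16, either way. A call with a gripper value outside its range is refused whole. The fingers move at their own pace and stop on an object; the grip force is fixed at half the most. Time passes only in rows, so rows that do not move let the fingers close. It gives the time, the measured TCP pose, the force, the opening and the grip force at its end, in the units of the state.
- env.sense(): the state, without advancing time (a new reading comes with each control period).
- env.grab_frame(name): name is "scene" or "top" or "wrist"; returns a dict with "img" (384x512x3 uint8, red, green, blue), "fov_y" (degrees; the focal length in pixels is half the picture's height over the tangent of half this angle, whatever the lens; pixels are square), "cx", "cy" (the principal point, pixels), "k1" (the pictures are not rectified: a ray, as slopes to the right and down, at radius r is drawn at 1 + k1 r^2 times it, then the intrinsics apply), "rvec" (rotation vector, rad) and "tvec" (3), from world to camera coordinates, as OpenCV has them. Camera axes: x right, y down, z forward; pixel columns grow to the right and rows downward; lengths in m; the calibration is good to about 2 mm. A picture is of the moment at which its call begins. There is no depth.
- env.sign_off(): hands the job in; it is judged then, once.
The state is a dict: "time_s": time; "q": joint angles; "dq": joint speeds; "effort": joint torques, N m; "position": TCP position; "tcp_rot": TCP orientation; "ft_force": force on the tool from outside, world axes, zero at the start; "ft_torque": the same for the moment, N m; "grip_width": opening from 0.0 (shut) to 1.0 (fully open); "grip_force": force on a finger pad.
Only numpy, scipy, OpenCV 4.12 (cv2) and the standard library are available. Lean on these libraries where they do the work, as an engineer would, in place of code of your own. Each camera call takes 0.05 s, during which the arm holds its last target. There are 200 camera calls.

### The job

The washed, empty water chamber was left pulled back on the bedside breathing machine's heater plate. Slide it along the plate until its inlet cuff is fully home on the machine's air outlet spigot, never lifting or tipping it, and then swing the clear lid over it until it is fully shut. Leave the mug, the bottles and the pill tins where they are.

Things in the scene. Friction and masses are not known exactly. Their poses are not given: they have to be found in the camera images.
- machine: Bedside breathing machine, fixed, white plastic, 310 long (its y) x 190 wide (its x) x 104 high. Origin on the sill under the chamber's centre when fully home; z up; +y is the push-on direction (to the robot's left, turned up to 20 deg either way). Dock deck, top 24 above the sill, from y = -118 to 82; blower housing, flat top 104 above the sill, from y = 82 to 192.
- deck_mouth (a point): middle of the deck's open -y end, at machine y = -118, on the deck's top face; machine axes. Two rails, 14 high, stand on the deck left and right of the chamber: inner faces 114 apart and parallel from machine y = 82 to 12, then flaring out to 172 apart at y = -93.
- spigot_root (a point): centre of the round air outlet spigot where it meets the blower's flat face, 69 above the sill, at machine y = 82; machine axes. The spigot has 30 outside diameter, is 30 long, points along the machine's -y and has a chamfered tip.
- spigot_tip (a point): centre of the spigot's free end, 30 from its root; machine axes
- chamber: Loose water chamber, 0.25 to 0.5 kg, on the deck: clear box, dark metal foot, grey top, 110 wide (its x) x 100 long (its y) x 75 high, upright edges rounded to radius 12; too wide to grasp. Origin: centre of its underside; z up; +y points at the blower, up to 9 deg off the machine's y at first. Starts 60 to 85 back from home. Home: origin 24 above the machine's origin, axes parallel.
- cuff_mouth (a point): centre of the open mouth of the rigid grey cuff (sleeve) on the chamber's +y end: 82 ahead of the chamber's origin, 45 above its underside; chamber axes. Cuff 32 long, 42 outside diameter, 34 bore, mouth belled to 50 outside, about 40 bore. Fully home its rim stops against the blower's face, so that this point meets spigot_root.
- push_pad (a point): centre of the grey thumb pad on the chamber's flat upright -y end wall, 50 behind the chamber's origin, 42 above its underside; chamber axes. Pushed here towards the machine's +y (1 to 5 N) the chamber slides, and rails and belled mouth centre and square it. Open space behind and above.
- lid (a joint): lid angle: 0 shut (level over the chamber), 1.65 to 1.9 rad at the start (open, leaning back over the blower), stop at 2.0. Light (120 g), damped: stays where left above about 1.25 rad, falls shut by itself from below about 1.1 rad in under 2 s. Shuts only with the chamber home: its down-turned front lip drops just in front of the chamber's -y end wall.
- lid_edge (a point): middle of the clear lid's free edge, 141 from the hinge line; axes of the lid. The hinge line runs along the machine's x at machine y = 82, 105 above the sill. Lid 124 wide, 4 thick. Open, its edge stands about 240 above the sill: pass well clear of it until the chamber is home, then push the lid over from behind, from the blower's side towards the machine's -y.
- caddy: shallow white plastic caddy, fixed, 300 (x) x 170 (y) x 45 high, on the robot's right, with a steel pill splitter in it; origin centre of its underside
- tins: stack of three round aluminium pill tins, 72 diameter, 72 high, loose in the caddy; origin centre of its underside
- bottle_a: white bottle with push cap, 48 diameter, 88 high, loose in the caddy; origin centre of its underside
- bottle_b: second such bottle in the caddy
- mug: white ceramic mug, 82 diameter, 95 high, handle on its +y side, loose on the sill on the robot's left; origin centre of its underside
Things that resemble listed ones, but are neither listed nor needed, are in the scene too. Leave any purple look-alike of the chamber alone.

How it is judged:
By the outcome, as a careful person would: the job done as asked, in the order asked, and still so for the second after the job is handed in, with the robot touching nothing.
It also fails if it takes over 51 s, if anything falls off the work surface, if the arm or the gripper's body presses on something with over 40 N, if the wrist force passes 120 N, or if a joint passes its speed limit or range.

## Working session

There is one attempt and no reset: what is moved stays moved. The work goes in short steps, Python scripts to look and compute and a tool call to move; the robot and the scene stay as the last step left them, time stands still between calls to the robot, and variables do not carry over. Pictures are saved under pics/ and viewed, at most 10 in all, crops included, and the job is handed in when it is done.

Besides the shell and the picture viewer there is one more tool, called in YAML: its name, and indented under it one key for each argument. carry_out: Moves the arm, as the interface text tells. Its arguments: {"type":"object","properties":{"increments":{"type":"array","items":{"type":"number"}}},"required":["increments"]}

```bash
mkdir -p pics
cat > h.py <<'E'
import numpy as np,cv2
from scipy.spatial.transform import Rotation as R
from workcell import env
def snap(n,f):
    d=env.grab_frame(n);cv2.imwrite('pics/'+f+'.png',d['img'][:,:,::-1])
    np.savez('pics/'+f,**d);return d
def load(f): return dict(np.load('pics/'+f+'.npz'))
def cam(d):
    f=192/np.tan(np.radians(float(d['fov_y']))/2)
    K=np.array([[f,0,float(d['cx'])],[0,f,float(d['cy'])],[0,0,1]]);return K,np.array([float(d['k1']),0,0,0,0.])
def ray(d,uv):
    K,D=cam(d);p=cv2.undistortPoints(np.array([[uv]],float),K,D)[0,0]
    M=cv2.Rodrigues(d['rvec'].astype(float))[0];t=d['tvec'].ravel()
    return -M.T@t, M.T@np.array([p[0],p[1],1])
def onz(d,uv,z):
    c,r=ray(d,uv);return c+r*(z-c[2])/r[2]
def proj(d,P):
    K,D=cam(d);return cv2.projectPoints(np.array(P,float).reshape(-1,3),d['rvec'].astype(float),d['tvec'].astype(float),K,D)[0][:,0]
E
python3 - <<'E'
from h import *
a=snap('scene','s0')['img'];b=snap('top','t0')['img']
cv2.imwrite('pics/s0b.png',cv2.resize(a,(800,600))[:,:,::-1])
cv2.imwrite('pics/t0b.png',cv2.resize(b,(800,600))[:,:,::-1])
s=env.sense();print(s['position'],s['tcp_rot'],s['time_s'])
for f in('s0','t0'):
    d=load(f);c,r=ray(d,(256,192));print(f,c,r,d['fov_y'],d['k1'])
E
```

```text
[0.24483288 0.4920145  0.23049386] [ 3.05658799e+00 -7.18687022e-01 -4.90475949e-04] 0.1
s0 [1.45475531 0.21404075 1.2586677 ] [-0.58995105 -0.14782271 -0.79381783] 51.19813295150686 -0.12602394829865618
t0 [ 0.5099186  -0.01988855  1.21522344] [ 0.05528515 -0.02130887 -0.99839333] 54.69934256271534 -0.06734545697124837
```

View pics/t0b.png

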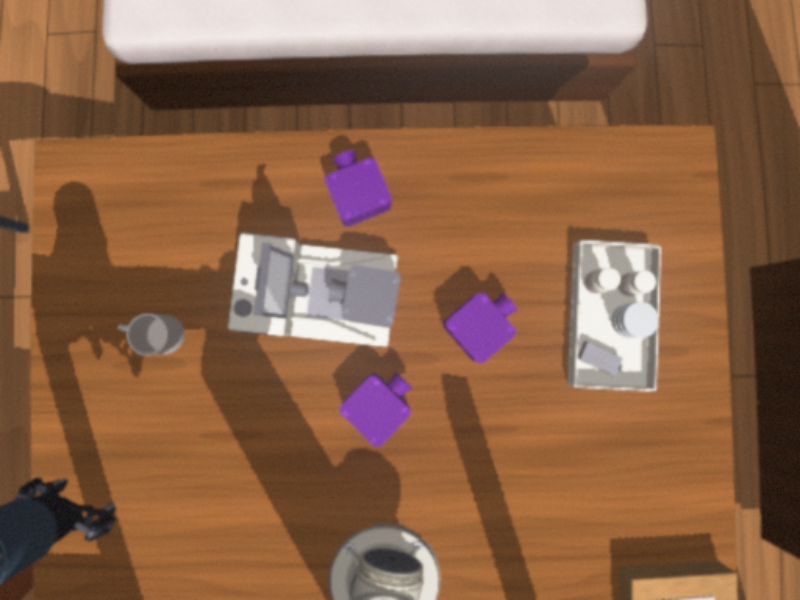

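View pics/s0b.png

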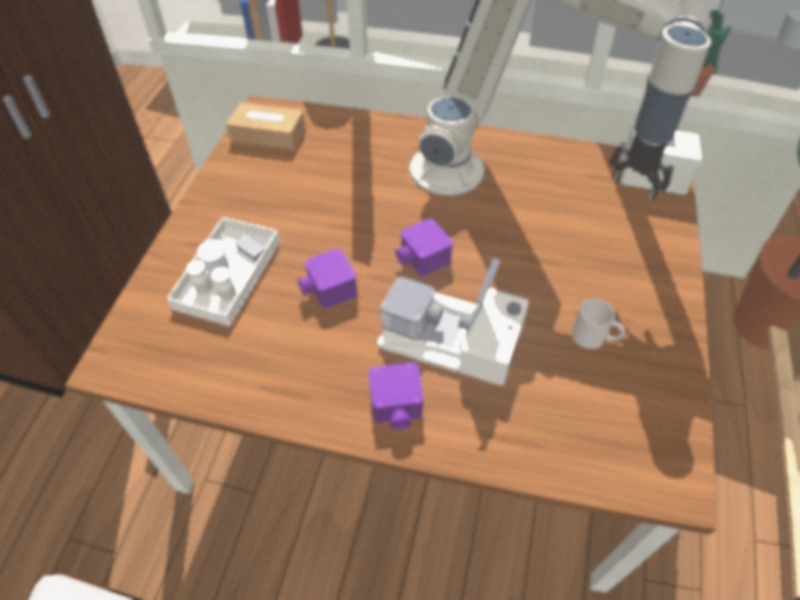

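Top view (800x600): machine at about (315,290), its blower on the left (+y) and the chamber pulled back at (372,293). There are three purple decoys around it, the mug at (155,335) and the caddy at (615,315). Next I'll enlarge the machine.

Run:
```python
from h import *
a=load('t0')['img'][140:230,140:260]
cv2.imwrite('pics/tc.png',cv2.resize(a,(792,594),interpolation=cv2.INTER_CUBIC)[:,:,::-1])
```

```text
(no output)
```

View pics/tc.png

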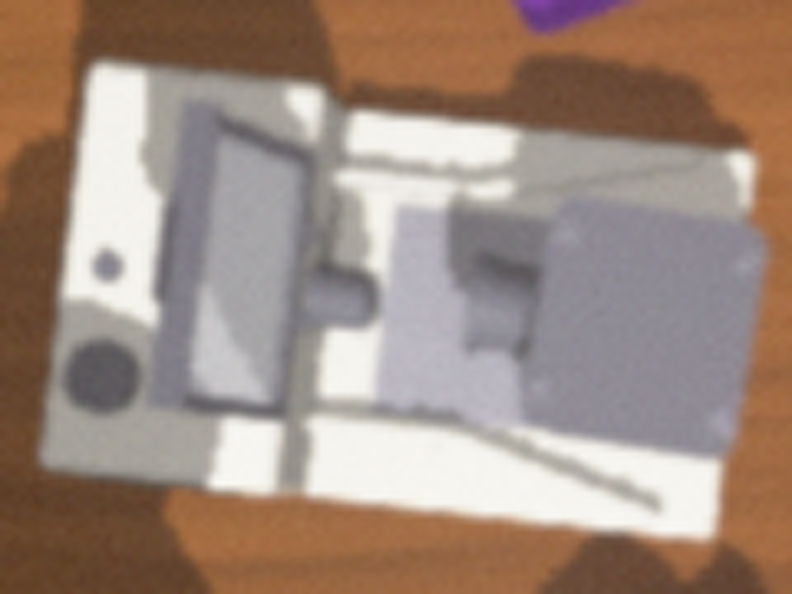

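```bash
cat > fit.py <<'E'
from h import *
from scipy.optimize import least_squares
d=load('t0')
px=lambda p:140+(np.array(p,float)+.5)/6.6-.5
def fit(L,I,x0):
    def res(v):
        c,s=np.cos(v[2]),np.sin(v[2]);L_=np.array(L)/1000
        W=np.c_[v[0]+c*L_[:,0]-s*L_[:,1],v[1]+s*L_[:,0]+c*L_[:,1],L_[:,2]]
        return (proj(d,W)-px(I)).ravel()
    r=least_squares(res,x0);return r.x,r.fun.reshape(-1,2)
x0=[.55,.1,0]
# machine: image up=+x, left=+y
L=[(95,192,104),(-95,192,104),(-95,82,104),(95,82,104),(95,-118,24),(-95,-118,24)]
m,r=fit(L,[(90,60),(40,470),(285,492),(330,85),(755,152),(715,540)],x0);print('machine',m,np.degrees(m[2]));print(r.round(1).tolist())
L=[(55,50,99),(-55,50,99),(-55,-50,99),(55,-50,99)]
c,r=fit(L,[(551,192),(518,428),(733,460),(771,222)],x0);print('chamber',c,np.degrees(c[2]));print(r.round(1).tolist())
M=R.from_euler('z',m[2]).as_matrix()
print('chamber in machine mm',(M.T@np.array([c[0]-m[0],c[1]-m[1],0])*1000).round(1),np.degrees(c[2]-m[2]))
c0,rr=ray(d,px((170,300)));
print('pad',[c[0]+.05*np.sin(c[2]),c[1]-.05*np.cos(c[2])])
# lid edge corners, angle
for a in (1.65,1.75,1.85):
    W=[];
    for x in(-62,62):
        P=M@np.array([x,82-141*np.cos(a),105+141*np.sin(a)])/1000;W.append(P+[m[0],m[1],0])
    print(a,((proj(d,W)-140+.5)*6.6-.5).round(0).tolist(),np.round(W,3).tolist())
E
python3 fit.py
```

```text
machine [ 0.59194399  0.08619443 -0.12679013] -7.264539229347654
[[0.1, -0.2], [0.1, 0.1], [-0.8, 0.6], [-0.4, -0.3], [0.6, -0.1], [0.5, -0.2]]
chamber [ 0.58251816  0.01320054 -0.16623836] -9.52475634512467
[[0.3, -0.2], [-0.1, 0.1], [0.2, 0.0], [-0.3, 0.0]]
chamber in machine mm [ -0.1 -73.6   0. ] -2.2602171157770172
pad [np.float64(0.5742444711437578), np.float64(-0.03611017404293834)]
1.65 [[197.0, 412.0], [234.0, 104.0]] [[0.542, 0.186, 0.246], [0.665, 0.171, 0.246]]
1.75 [[164.0, 409.0], [200.0, 101.0]] [[0.544, 0.2, 0.244], [0.667, 0.185, 0.244]]
1.85 [[132.0, 405.0], [168.0, 99.0]] [[0.546, 0.214, 0.241], [0.669, 0.198, 0.241]]
```

```bash
cat > plan.py <<'E'
from h import *
m=np.array([0.592,0.0862,-0.1268])
MR=R.from_euler('z',m[2]).as_matrix()
def W(x,y,z): return MR@np.array([x,y,z])/1000+[m[0],m[1],0]   # machine mm -> world
def Mc(p): return MR.T@(np.array(p)-[m[0],m[1],0])*1000
def rot(t=0):
    f=MR[:,1];u=np.array([0,0,1.]);t=np.radians(t)
    z=-np.cos(t)*u+np.sin(t)*f;x=-(np.cos(t)*f+np.sin(t)*u)
    return R.from_matrix(np.c_[x,np.cross(z,x),z])
def plan(pts,Rt,step=.03,closure=1,start=None,ang=7):
    s=env.sense() if start is None else start;p=np.array(s['position']);q=R.from_rotvec(s['tcp_rot'])
    for P in pts:
        while 1:
            dp=np.array(P)-p;n=np.linalg.norm(dp)
            rv=(q.inv()*Rt).as_rotvec(degrees=True);a=np.linalg.norm(rv)
            if n<.001 and a<.3: break
            if n<.001 and P is not pts[-1]: break
            sh=q.inv().apply(dp*min(1,step/max(n,1e-9)))*100
            rv=rv*min(1,ang/max(a,1e-9))
            sh=np.round(sh,1);rv=np.round(rv,1)
            if not sh.any() and not rv.any(): break
            print([closure,*sh.tolist(),*rv.tolist()],',',p.round(3))
            p=p+q.apply(sh/100);q=q*R.from_rotvec(rv,degrees=True)
    print('end',p.round(4),'machine',Mc(p).round(1))
E
python3 - <<'E'
from plan import *
d=load('t0')
for n,p in dict(right=(480,328),near=(375,410),mug=(155,335)).items(): print(n,onz(d,np.array(p)*.64,.08).round(3))
g=W(-1,-165,160);print(g)
plan([[.28,.36,.231],[.40,.12,.231],[.46,-.05,.22],g],rot(0))
E
```

```text
right [ 0.514 -0.2    0.08 ]
near [0.36  0.009 0.08 ]
mug [0.514 0.44  0.08 ]
[ 0.57014205 -0.07734886  0.16      ]
[1, 2.0, 2.3, -0.0, 0.0, -0.0, 7.0] , [0.245 0.492 0.23 ]
[1, 2.2, 2.0, -0.0, 0.0, -0.0, 7.0] , [0.252 0.463 0.231]
[1, 2.5, 1.7, -0.0, 0.0, -0.0, 7.0] , [0.26  0.434 0.231]
[1, 2.7, 1.4, -0.0, 0.0, -0.0, 7.0] , [0.268 0.405 0.231]
[1, 1.5, 0.5, -0.0, 0.0, -0.0, 7.0] , [0.276 0.375 0.231]
[1, 3.0, 0.1, -0.0, 0.0, -0.0, 7.0] , [0.28  0.36  0.231]
[1, 3.0, -0.3, -0.0, 0.0, -0.0, 7.0] , [0.294 0.333 0.231]
[1, 2.9, -0.6, -0.0, 0.0, -0.0, 7.0] , [0.308 0.306 0.231]
[1, 2.8, -1.0, -0.0, 0.0, -0.0, 7.0] , [0.321 0.28  0.231]
[1, 2.7, -1.3, -0.0, 0.0, -0.1, 7.0] , [0.334 0.253 0.231]
[1, 2.5, -1.6, -0.0, 0.0, 0.0, 0.8] , [0.348 0.227 0.231]
[1, 2.5, -1.7, -0.0, 0.0, 0.0, 0.0] , [0.361 0.2   0.231]
[1, 2.5, -1.6, -0.0, 0.0, 0.0, 0.0] , [0.374 0.173 0.231]
[1, 2.4, -1.6, -0.0, 0.0, 0.0, 0.0] , [0.387 0.146 0.231]
[1, 2.7, -1.3, 0.2, 0.0, 0.0, 0.0] , [0.4   0.12  0.231]
[1, 2.7, -1.4, 0.2, 0.0, 0.0, 0.0] , [0.409 0.092 0.229]
[1, 2.7, -1.3, 0.2, 0.0, 0.0, 0.0] , [0.42  0.063 0.227]
[1, 2.7, -1.4, 0.2, 0.0, 0.0, 0.0] , [0.429 0.035 0.225]
[1, 2.7, -1.4, 0.1, 0.0, 0.0, 0.0] , [0.44  0.006 0.223]
[1, 2.6, -1.3, 0.2, 0.0, 0.0, 0.0] , [ 0.45  -0.022  0.222]
[1, 0.3, -2.6, 1.4, 0.0, 0.0, 0.0] , [ 0.46 -0.05  0.22]
[1, 0.3, -2.6, 1.4, 0.0, 0.0, 0.0] , [ 0.485 -0.056  0.206]
[1, 0.3, -2.6, 1.4, 0.0, 0.0, 0.0] , [ 0.511 -0.062  0.192]
[1, 0.3, -2.7, 1.3, 0.0, 0.0, 0.0] , [ 0.536 -0.068  0.178]
[1, 0.2, -0.8, 0.5, 0.0, 0.0, 0.0] , [ 0.563 -0.075  0.165]
end [ 0.5702 -0.0778  0.1596] machine [  -0.9 -165.5  159.6]
```

carry_out:
  increments: [1,2.0,2.3,0,0,0,7,1,2.2,2.0,0,0,0,7,1,2.5,1.7,0,0,0,7,1,2.7,1.4,0,0,0,7,1,1.5,0.5,0,0,0,7,1,3.0,0.1,0,0,0,7,1,3.0,-0.3,0,0,0,7,1,2.9,-0.6,0,0,0,7,1,2.8,-1.0,0,0,0,7,1,2.7,-1.3,0,0,0,7,1,2.5,-1.6,0,0,0,0.8,1,2.5,-1.7,0,0,0,0]

```text
time_s: 1.1
position: [0.3746, 0.1719, 0.2311]
tcp_rot: [2.075, -2.358, -0.0]
ft_force: [0.8, 0.6, 0.0]
grip_width: -0.001
grip_force: 0.0
```

carry_out:
  increments: [1,2.5,-1.6,0,0,0,0,1,2.4,-1.6,0,0,0,0,1,2.7,-1.3,0.2,0,0,0,1,2.7,-1.4,0.2,0,0,0,1,2.7,-1.3,0.2,0,0,0,1,2.7,-1.4,0.2,0,0,0,1,2.7,-1.4,0.1,0,0,0,1,2.6,-1.3,0.2,0,0,0,1,0.3,-2.6,1.4,0,0,0,1,0.3,-2.6,1.4,0,0,0,1,0.3,-2.6,1.4,0,0,0,1,0.3,-2.7,1.3,0,0,0]

```text
time_s: 2.1
position: [0.5633, -0.0751, 0.164]
tcp_rot: [2.075, -2.358, -0.001]
ft_force: [-0.3, -0.2, 0.9]
grip_width: 0.002
grip_force: 0.0
```

carry_out:
  increments: [1,0.2,-0.8,0.5,0,0,0,1,0,0,0,0,0,0,1,0,0,0,0,0,0]

```text
time_s: 2.35
position: [0.57, -0.0775, 0.1596]
tcp_rot: [2.075, -2.357, -0.002]
ft_force: [0.6, 1.3, 0.4]
grip_width: -0.0
grip_force: 0.0
```

Run:
```python
from plan import *
s=env.sense();print(s['time_s'],s['position'],Mc(s['position']),s['ft_force'],s['grip_width'])
plan([W(-1,-165,110),W(-1,-165,64)],rot(8))
a=snap('wrist','w1')['img'];cv2.imwrite('pics/w1b.png',cv2.resize(a,(640,480))[:,:,::-1])
```

```text
2.35 [ 0.56995181 -0.07752436  0.15955281] [  -1.16651598 -165.19814492  159.5528099 ] [0.56309717 1.25862916 0.42761271] -0.0004335381914320789
[1, -0.0, -0.0, 3.0, 0.1, -7.0, -0.0] , [ 0.57  -0.078  0.16 ]
[1, 0.2, -0.0, 1.9, 0.0, -1.0, -0.0] , [ 0.57  -0.078  0.13 ]
[1, 0.4, -0.0, 3.0, 0.0, -0.0, -0.0] , [ 0.57  -0.077  0.11 ]
[1, 0.3, -0.0, 1.6, 0.0, -0.0, -0.0] , [ 0.57  -0.077  0.08 ]
end [ 0.5698 -0.0778  0.0639] machine [  -1.2 -165.4   63.9]
```

View pics/w1b.png

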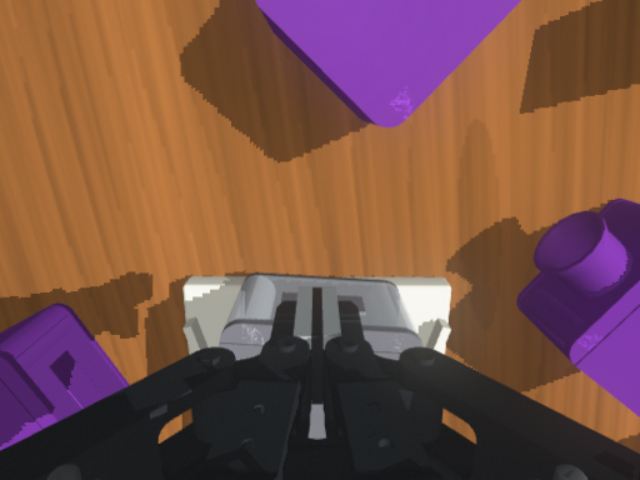

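Wrist view (640x480): the fingers are centred behind the chamber's end wall, around (317,300). The purple decoys are clear of the path.

carry_out:
  increments: [1,0,0,3.0,0,-7,0,1,0.2,0,1.9,0,-1,0,1,0.4,0,3.0,0,0,0,1,0.3,0,1.6,0,0,0,1,-1,0,0.14,0,0,0,1,-1,0,0.14,0,0,0,1,-0.5,0,0.07,0,0,0,1,-0.3,0,0.04,0,0,0,1,-0.3,0,0.04,0,0,0,1,-0.3,0,0.04,0,0,0]

```text
time_s: 3.23
position: [0.5758, -0.0439, 0.0665]
tcp_rot: [-2.006, 2.275, 0.135]
ft_force: [-0.2, -3.9, 3.1]
grip_width: 0.003
grip_force: 1.9
```

carry_out:
  increments: [1,-0.3,0,0.04,0,0,0,1,-0.3,0,0.04,0,0,0,1,-0.3,0,0.04,0,0,0,1,-0.3,0,0.04,0,0,0,1,-0.3,0,0.04,0,0,0,1,-0.3,0,0.04,0,0,0]

```text
time_s: 3.73
position: [0.5772, -0.0255, 0.0649]
tcp_rot: [-2.005, 2.277, 0.14]
ft_force: [-0.1, -3.7, 3.1]
grip_width: -0.0
grip_force: 2.1
```

Run:
```python
from plan import *
s=env.sense();print(s['time_s'],Mc(s['position']),MR.T@s['ft_force'])
a=snap('top','t1')['img'][140:230,140:260]
b=snap('scene','s1')['img'][150:250,230:350]
cv2.imwrite('pics/c1.png',np.hstack([cv2.resize(a,(400,300),interpolation=2),cv2.resize(b,(400,300),interpolation=2)])[:,:,::-1])
```

```text
3.7333 [  -0.58995785 -112.68078434   64.92834886] [ 0.40003612 -3.67758199  3.12397504]
```

View pics/c1.png

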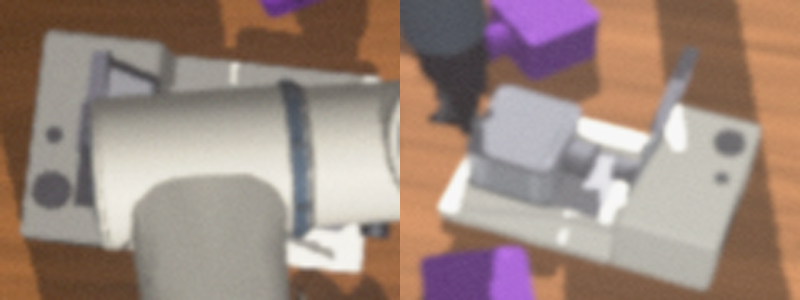

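The chamber is sliding at about 3.7 N. The white wrist link appears over the lid in the top view, so I'll check its clearance in the full scene picture.

Run:
```python
from plan import *
a=load('s1')['img'][0:240,180:440]
cv2.imwrite('pics/c2.png',cv2.resize(a,(650,600),interpolation=2)[:,:,::-1])
```

```text
(no output)
```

View pics/c2.png

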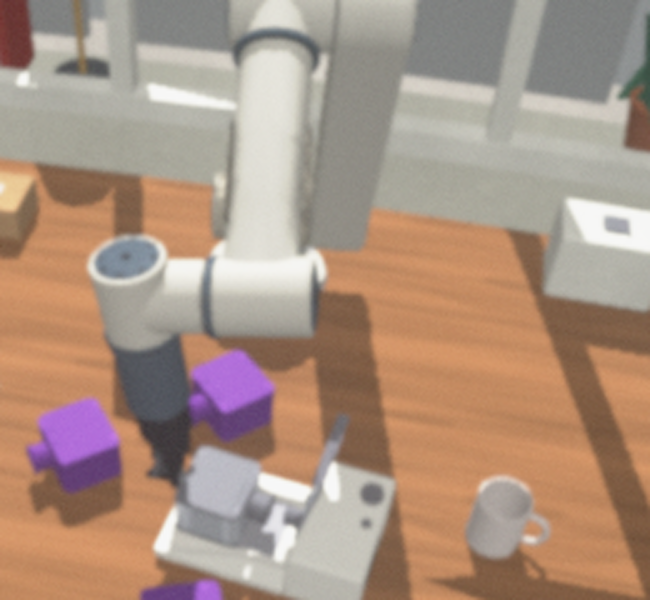

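The wrist link reaches toward +y above the lid. I'll work out its height before going on.

Run:
```python
from plan import *
d=load('s1');s=env.sense();p=s['position'];q=R.from_rotvec(s['tcp_rot'])
back=-q.as_matrix()[:,2];xm=-q.as_matrix()[:,0]
px=lambda P:((proj(d,P)-[180,0])*2.5).round(0).tolist()
for l in (.073,.15,.2,.25,.3,.35,.4): print(l,px([p+back*l]),(p+back*l).round(3))
# lid edge check for angles
for a in(1.7,1.8,1.9): print(a,px([W(x,82-141*np.cos(a),105+141*np.sin(a)) for x in(-62,62)]))
for l in (.2,.25,.3):
  for k in (.1,.15,.2): print(l,k,px([p+back*l+xm*k]))
```

```text
0.073 [[170.0, 451.0]] [ 0.576 -0.035  0.137]
0.15 [[162.0, 414.0]] [ 0.574 -0.046  0.213]
0.2 [[156.0, 388.0]] [ 0.574 -0.053  0.263]
0.25 [[149.0, 361.0]] [ 0.573 -0.06   0.312]
0.3 [[143.0, 333.0]] [ 0.572 -0.066  0.362]
0.35 [[136.0, 303.0]] [ 0.571 -0.073  0.411]
0.4 [[128.0, 271.0]] [ 0.57  -0.08   0.461]
1.7 [[339.0, 412.0], [313.0, 480.0]]
1.8 [[348.0, 416.0], [323.0, 484.0]]
1.9 [[358.0, 420.0], [333.0, 489.0]]
0.2 0.1 [[225.0, 400.0]]
0.2 0.15 [[261.0, 407.0]]
0.2 0.2 [[298.0, 413.0]]
0.25 0.1 [[221.0, 373.0]]
0.25 0.15 [[258.0, 379.0]]
0.25 0.2 [[296.0, 385.0]]
0.3 0.1 [[216.0, 344.0]]
0.3 0.15 [[254.0, 350.0]]
0.3 0.2 [[293.0, 356.0]]
```

The link's underside is at z≈0.36, well above the lid edge at 0.245, so I'll keep pushing.

carry_out:
  increments: [1,-0.3,0,0.04,0,0,0,1,-0.3,0,0.04,0,0,0,1,-0.3,0,0.04,0,0,0,1,-0.3,0,0.04,0,0,0,1,-0.3,0,0.04,0,0,0,1,-0.3,0,0.04,0,0,0,1,-0.3,0,0.04,0,0,0,1,-0.3,0,0.04,0,0,0]

```text
time_s: 4.5
position: [0.5813, -0.0022, 0.0655]
tcp_rot: [-2.005, 2.276, 0.136]
ft_force: [1.8, -8.5, 2.3]
grip_width: 0.001
grip_force: 3.6
```

carry_out:
  increments: [1,-0.2,0,0.03,0,0,0,1,-0.2,0,0.03,0,0,0,1,-0.2,0,0.03,0,0,0,1,-0.2,0,0.03,0,0,0,1,-0.2,0,0.03,0,0,0]

```text
time_s: 4.92
position: [0.5813, 0.0088, 0.0648]
tcp_rot: [-2.005, 2.277, 0.141]
ft_force: [0.1, -2.9, 0.2]
grip_width: -0.001
grip_force: 1.2
```

Run:
```python
from plan import *
s=env.sense();print(s['time_s'],Mc(s['position']),MR.T@s['ft_force'])
```

```text
4.9167 [ -0.86413477 -78.11460322  64.78067328] [ 0.48726319 -2.89019614  0.16313768]
```

carry_out:
  increments: [1,-0.2,0,0.03,0,0,0,1,-0.2,0,0.03,0,0,0,1,-0.2,0,0.03,0,0,0,1,-0.2,0,0.03,0,0,0,1,-0.2,0,0.03,0,0,0]

```text
time_s: 5.33
position: [0.5828, 0.0188, 0.0649]
tcp_rot: [-2.005, 2.276, 0.14]
ft_force: [0.5, -2.6, 1.1]
grip_width: -0.004
grip_force: 1.2
```

carry_out:
  increments: [1,-0.1,0,0.01,0,0,0,1,-0.1,0,0.02,0,0,0,1,-0.1,0,0.01,0,0,0]

```text
time_s: 5.58
position: [0.5832, 0.0216, 0.0649]
tcp_rot: [-2.005, 2.276, 0.14]
ft_force: [1.1, -2.5, 0.3]
grip_width: 0.001
grip_force: 1.3
```

Run:
```python
from plan import *
s=env.sense();print(s['time_s'],Mc(s['position']),MR.T@s['ft_force'])
```

```text
5.5833 [ -0.56785356 -65.24498706  64.90889192] [ 1.38931376 -2.33192811  0.29519122]
```

carry_out:
  increments: [1,-0.1,0,0.01,0,0,0,1,-0.1,0,0.02,0,0,0,1,-0.1,0,0.01,0,0,0]

```text
time_s: 5.83
position: [0.5838, 0.0244, 0.065]
tcp_rot: [-2.005, 2.276, 0.139]
ft_force: [1.2, -3.2, 0.3]
grip_width: -0.004
grip_force: 1.6
```

carry_out:
  increments: [1,-0.1,0,0.01,0,0,0,1,-0.1,0,0.02,0,0,0,1,0,0,0,0,0,0]

```text
time_s: 6.08
position: [0.5842, 0.0265, 0.0652]
tcp_rot: [-2.005, 2.276, 0.139]
ft_force: [1.9, -3.9, 0.1]
grip_width: -0.002
grip_force: 1.8
```

carry_out:
  increments: [1,-0.1,0,0.01,0,0,0,1,-0.1,0,0.02,0,0,0]

```text
time_s: 6.25
position: [0.5844, 0.0273, 0.0652]
tcp_rot: [-2.006, 2.277, 0.137]
ft_force: [3.3, -10.5, 0.5]
grip_width: -0.002
grip_force: 4.9
```

carry_out:
  increments: [1,-0.1,0,0.01,0,0,0,1,0,0,0,0,0,0]

```text
time_s: 6.42
position: [0.5845, 0.0273, 0.0652]
tcp_rot: [-2.007, 2.278, 0.136]
ft_force: [3.2, -11.1, 0.2]
grip_width: -0.001
grip_force: 5.1
```

The force jumped to 11 N and motion stopped at machine y≈-59.5, which fits home (wall at -50, half finger about 10). I'll back off, go up, and check.

carry_out:
  increments: [1,0.3,0,-0.04,0,0,0,1,1,0,-0.14,0,0,0,1,3,0,-0.4,0,0,0,1,1.5,0,-0.2,0,0,0,1,0,0,-4,0,0,0,1,0,0,-4,0,0,0,1,0,0,-4,0,4,0,1,0,0,-3,0,4,0,1,0,3.5,0,0,0,0,1,0,3.5,0,0,0,0,1,0,3.5,0,0,0,0,1,0,3.5,0,0,0,0]

```text
time_s: 7.42
position: [0.433, -0.0289, 0.2125]
tcp_rot: [2.076, -2.357, -0.004]
ft_force: [0.1, 0.3, 0.4]
grip_width: 0.001
grip_force: 0.0
```

Run:
```python
from plan import *
s=env.sense();print(s['time_s'],s['position'],Mc(s['position']),MR.T@s['ft_force'])
a=snap('top','t2')['img'][140:230,140:260]
snap('scene','s2');d=load('t2')
cv2.imwrite('pics/c3.png',cv2.resize(a,(792,594),interpolation=2)[:,:,::-1])
q=lambda P:((proj(d,P)-139.5)*6.6-.5).round(0).tolist()
print('home chamber corners',q([W(x,y,99) for x,y in((55,50),(-55,50),(-55,-50),(55,-50))]))
plan([[.40,.10,.23],[.42,.25,.23],W(-5,185,240)],rot(0))
```

```text
7.4167 [ 0.43304122 -0.02893315  0.21249331] [-143.12280452 -134.31082925  212.49330609] [0.09868983 0.36385425 0.40166815]
home chamber corners [[388.0, 178.0], [361.0, 416.0], [579.0, 439.0], [605.0, 200.0]]
[1, -2.8, 1.0, -0.4, 0.1, 0.1, 0.1] , [ 0.43  -0.029  0.213]
[1, -2.8, 1.1, -0.4, 0.0, 0.0, -0.0] , [ 0.424 -0.     0.217]
[1, -2.8, 1.0, -0.4, 0.0, 0.0, -0.0] , [0.417 0.029 0.221]
[1, -2.8, 1.1, -0.3, 0.0, 0.0, -0.0] , [0.41  0.058 0.225]
[1, -1.2, 0.5, -0.2, 0.0, 0.0, -0.0] , [0.403 0.087 0.228]
[1, -3.0, -0.0, 0.0, 0.0, 0.0, -0.0] , [0.4  0.1  0.23]
[1, -3.0, -0.0, 0.0, 0.0, 0.0, -0.0] , [0.403 0.13  0.23 ]
[1, -3.0, -0.0, 0.0, 0.0, 0.0, -0.0] , [0.407 0.159 0.23 ]
[1, -3.0, -0.1, 0.0, 0.0, 0.0, -0.0] , [0.411 0.189 0.23 ]
[1, -3.0, -0.0, 0.0, 0.0, 0.0, -0.0] , [0.416 0.219 0.23 ]
[1, -0.1, -0.0, 0.0, 0.0, 0.0, -0.0] , [0.42  0.249 0.23 ]
[1, -0.7, -2.9, -0.1, 0.0, 0.0, -0.0] , [0.42 0.25 0.23]
[1, -0.7, -2.9, -0.2, 0.0, 0.0, -0.0] , [0.449 0.253 0.231]
[1, -0.7, -2.9, -0.1, 0.0, 0.0, -0.0] , [0.479 0.256 0.233]
[1, -0.7, -2.9, -0.2, 0.0, 0.0, -0.0] , [0.509 0.259 0.234]
[1, -0.7, -2.9, -0.1, 0.0, 0.0, -0.0] , [0.538 0.263 0.236]
[1, -0.7, -2.9, -0.2, 0.0, 0.0, -0.0] , [0.568 0.266 0.237]
[1, -0.3, -1.3, -0.1, 0.0, 0.0, -0.0] , [0.598 0.269 0.239]
end [0.6109 0.2705 0.2404] machine [ -4.6 185.2 240.4]
```

View pics/c3.png

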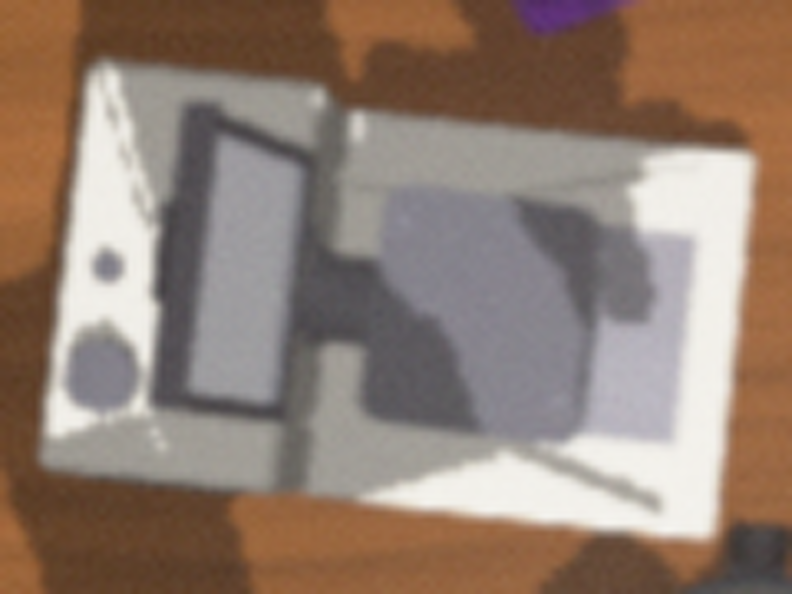

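The chamber's top covers about (360–605, 180–440), matching the predicted home corners within a pixel or so, and the cuff meets the blower. Now I'll go round behind the lid.

carry_out:
  increments: [1,-2.8,1.0,-0.4,0,0,0,1,-2.8,1.1,-0.4,0,0,0,1,-2.8,1.0,-0.4,0,0,0,1,-2.8,1.1,-0.3,0,0,0,1,-1.2,0.5,-0.2,0,0,0,1,-3,0,0,0,0,0,1,-3,0,0,0,0,0,1,-3,0,0,0,0,0,1,-3,0,0,0,0,0,1,-3,0,0,0,0,0]

```text
time_s: 8.35
position: [0.4228, 0.2499, 0.23]
tcp_rot: [2.076, -2.356, -0.002]
ft_force: [0.9, -0.1, -0.3]
grip_width: -0.003
grip_force: 0.0
```

carry_out:
  increments: [1,-0.7,-2.9,-0.1,0,0,0,1,-0.7,-2.9,-0.2,0,0,0,1,-0.7,-2.9,-0.1,0,0,0,1,-0.7,-2.9,-0.2,0,0,0,1,-0.7,-2.9,-0.1,0,0,0,1,-0.7,-2.9,-0.2,0,0,0,1,-0.3,-1.3,-0.1,0,0,0,1,0,0,0,0,0,0]

```text
time_s: 9.02
position: [0.6164, 0.2691, 0.2374]
tcp_rot: [2.073, -2.356, -0.003]
ft_force: [-0.5, 0.1, -0.6]
grip_width: -0.0
grip_force: 0.0
```

Run:
```python
from plan import *
s=env.sense();print(s['time_s'],s['position'],Mc(s['position']),MR.T@s['ft_force'])
a=snap('scene','s3')['img'][60:260,230:430]
cv2.imwrite('pics/c4.png',cv2.resize(a,(600,600),interpolation=2)[:,:,::-1])
```

```text
9.0167 [0.61640333 0.26910846 0.23737962] [  1.07671591 184.52606    237.37962262] [-0.5457057   0.0119947  -0.60988348]
```

View pics/c4.png

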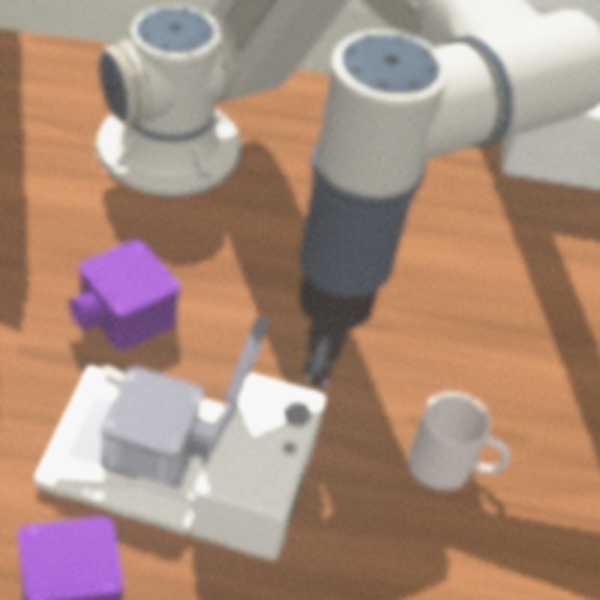

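The shut fingers are behind the lid at about (320,370), with the lid edge at (262,322) and the chamber home. Now I'll push the lid over.

carry_out:
  increments: [1,1.5,0,1.1,0,0,0,1,1.5,0,1.1,0,0,0,1,1.5,0,1.0,0,0,0,1,0.6,0,0,0,0,0,1,0.6,0,0,0,0,0,1,0.6,0,0,0,0,0,1,0.6,0,0,0,0,0,1,0.6,0,0,0,0,0,1,0.6,0,0,0,0,0,1,0.6,0,0,0,0,0,1,0.6,0,0,0,0,0]

```text
time_s: 9.98
position: [0.6029, 0.1766, 0.2084]
tcp_rot: [-2.076, 2.357, -0.0]
ft_force: [-1.1, 0.3, 0.1]
grip_width: 0.002
grip_force: 0.2
```

carry_out:
  increments: [1,0.6,0,0,0,0,0,1,0.6,0,0,0,0,0,1,0.6,0,0,0,0,0,1,0.6,0,0,0,0,0,1,0.6,0,0,0,0,0,1,0.6,0,0,0,0,0,1,0.6,0,0,0,0,0,1,0.6,0,0,0,0,0,1,0.6,0,0,0,0,0]

```text
time_s: 10.73
position: [0.596, 0.1228, 0.2083]
tcp_rot: [2.076, -2.358, 0.0]
ft_force: [0.6, 0.9, 0.4]
grip_width: -0.002
grip_force: 0.0
```

Run:
```python
from plan import *
s=env.sense();print(s['time_s'],Mc(s['position']),MR.T@s['ft_force'])
a=snap('scene','s4')['img'][60:260,230:430]
cv2.imwrite('pics/c5.png',cv2.resize(a,(600,600),interpolation=2)[:,:,::-1])
```

```text
10.7333 [ -0.68486566  36.79649504 208.34278837] [0.51815116 0.9393563  0.43754988]
```

View pics/c5.png

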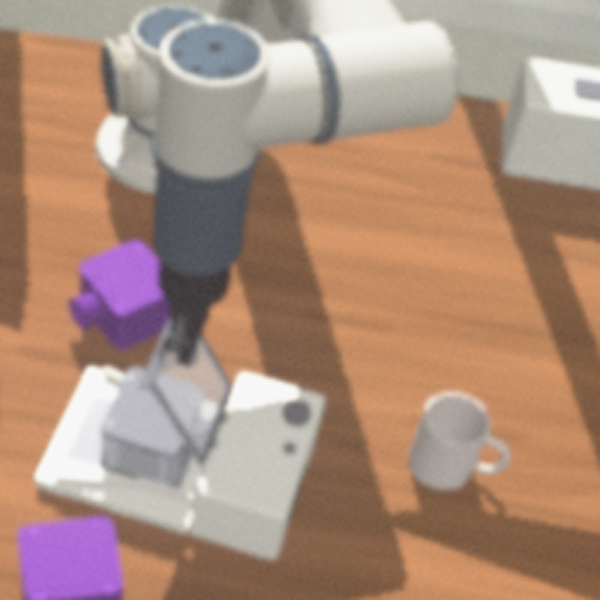

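The lid has swung past the balance point, with its edge at about (165,350). One more nudge, then I'll withdraw and let it fall.

carry_out:
  increments: [1,0.6,0,0,0,0,0,1,0.6,0,0,0,0,0,1,0.6,0,0,0,0,0,1,-1,0,-1,0,0,0,1,-3,0,-2,0,0,0,1,-3,0,-2,0,0,0,1,-3,0,-2,0,0,0,1,-3,0,0,0,0,0,1,-3,0,0,0,0,0,1,-3,0,0,0,0,0,1,-3,0,0,0,0,0,1,0,0,0,0,0,0]

```text
time_s: 11.78
position: [0.6209, 0.3286, 0.2753]
tcp_rot: [2.079, -2.351, -0.003]
ft_force: [0.3, -1.2, -1.1]
grip_width: -0.001
grip_force: 0.0
```

carry_out:
  increments: [1,0,0,0,0,0,0,1,0,0,0,0,0,0,1,0,0,0,0,0,0,1,0,0,0,0,0,0,1,0,0,0,0,0,0,1,0,0,0,0,0,0,1,0,0,0,0,0,0,1,0,0,0,0,0,0,1,0,0,0,0,0,0,1,0,0,0,0,0,0,1,0,0,0,0,0,0,1,0,0,0,0,0,0]

```text
time_s: 12.78
position: [0.6216, 0.3239, 0.2782]
tcp_rot: [2.076, -2.357, 0.0]
ft_force: [0.1, -0.3, 0.1]
grip_width: 0.001
grip_force: 0.0
```

carry_out:
  increments: [1,0,0,0,0,0,0,1,0,0,0,0,0,0,1,0,0,0,0,0,0,1,0,0,0,0,0,0,1,0,0,0,0,0,0,1,0,0,0,0,0,0,1,0,0,0,0,0,0,1,0,0,0,0,0,0,1,0,0,0,0,0,0,1,0,0,0,0,0,0,1,0,0,0,0,0,0,1,0,0,0,0,0,0]

```text
time_s: 13.78
position: [0.6216, 0.3238, 0.2783]
tcp_rot: [2.076, -2.358, 0.0]
ft_force: [-0.3, 0.3, -0.2]
grip_width: -0.001
grip_force: 0.0
```

Run:
```python
from plan import *
s=env.sense();print(s['time_s'],s['position'],Mc(s['position']),MR.T@s['ft_force'])
a=snap('scene','s5')['img'][150:250,230:330]
b=snap('top','t5')['img'][140:230,140:260];d=load('t5')
f=lambda P:((proj(d,P)-139.5)*400/120-.5).round(0).tolist();
print('lid shut corners in crop(+400)',f([W(x,y,105) for x,y in((62,-59),(-62,-59))]))
d=load('s5');print('scene',((proj(d,[W(x,-59,105) for x in(62,-62)])-[229.5,149.5])*4).round(0).tolist())
cv2.imwrite('pics/c6.png',np.hstack([cv2.resize(a,(400,400),interpolation=2),np.pad(cv2.resize(b,(400,300),interpolation=2),((0,100),(0,0),(0,0)))])[:,:,::-1])
```

```text
13.7833 [0.62156109 0.32382309 0.27830672] [ -0.72617296 239.4536809  278.30671765] [-0.37628176  0.22322754 -0.20862096]
lid shut corners in crop(+400) [[316.0, 93.0], [301.0, 230.0]]
scene [[116.0, 217.0], [162.0, 115.0]]
```

View pics/c6.png

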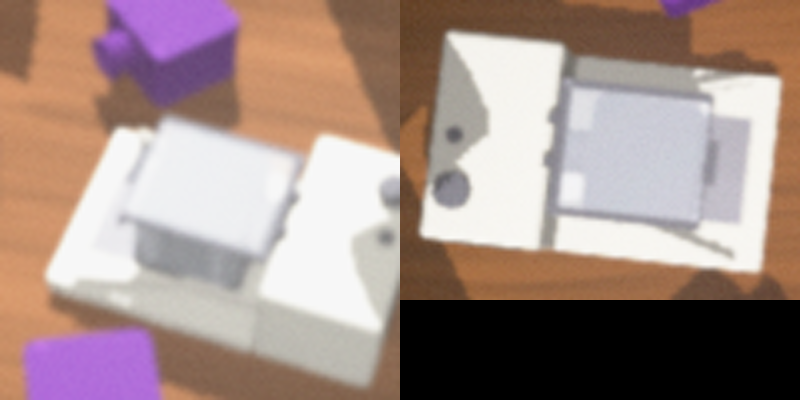

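The lid looks flat over the chamber: its corners are near (713,95) and (698,228), against (716,93) and (701,230) predicted for shut. A light touch on its front edge will confirm the height.

carry_out:
  increments: [1,3,0,0,0,0,0,1,3,0,0,0,0,0,1,3,0,0,0,0,0,1,3,0,0.5,0,0,0,1,3,0,1,0,0,0,1,3,0,2,0,0,0,1,3,0,2,0,0,0,1,3,0,2,0,0,0,1,3,0,2,0,0,0,1,0,0,3,0,0,0,1,0,0,2.5,0,0,0,1,0,0,0,0,0,0]

```text
time_s: 14.88
position: [0.5839, 0.0549, 0.123]
tcp_rot: [2.069, -2.354, -0.009]
ft_force: [-0.6, -0.7, -1.1]
grip_width: 0.001
grip_force: 0.0
```

```bash
python3 -c "
from plan import *
s=env.sense();print(s['time_s'],Mc(s['position']),s['ft_force'])"
```

```text
14.8833 [ -4.02922557 -32.09087281 122.99505439] [-0.57442857 -0.74100255 -1.06852828]
```

carry_out:
  increments: [1,0,0,0,0,0,0,1,0,0,0,0,0,0,1,0,0,0.4,0,0,0,1,0,0,0.4,0,0,0,1,0,0,0.2,0,0,0,1,0,0,0,0,0,0]

```text
time_s: 15.38
position: [0.5873, 0.0562, 0.1181]
tcp_rot: [2.076, -2.357, -0.0]
ft_force: [-0.6, 0.6, -0.5]
grip_width: -0.001
grip_force: 0.0
```

carry_out:
  increments: [1,0,0,0.2,0,0,0,1,0,0,0.2,0,0,0,1,0,0,0,0,0,0]

```text
time_s: 15.63
position: [0.5872, 0.056, 0.1139]
tcp_rot: [2.076, -2.357, -0.001]
ft_force: [0.2, -0.3, -0.2]
grip_width: 0.003
grip_force: 0.0
```

carry_out:
  increments: [1,0,0,0.2,0,0,0,1,0,0,0.1,0,0,0,1,0,0,0,0,0,0]

```text
time_s: 15.88
position: [0.5873, 0.056, 0.111]
tcp_rot: [2.076, -2.357, -0.0]
ft_force: [-0.1, -0.4, 0.3]
grip_width: -0.0
grip_force: 0.0
```

carry_out:
  increments: [1,0,0,0.1,0,0,0,1,0,0,0.1,0,0,0,1,0,0,0,0,0,0]

```text
time_s: 16.13
position: [0.5874, 0.056, 0.1091]
tcp_rot: [2.076, -2.357, -0.0]
ft_force: [-0.2, 0.1, 0.7]
grip_width: -0.0
grip_force: 0.0
```

carry_out:
  increments: [1,0,0,0.1,0,0,0,1,0,0,0.1,0,0,0,1,0,0,0,0,0,0]

```text
time_s: 16.38
position: [0.5875, 0.056, 0.1072]
tcp_rot: [2.076, -2.358, 0.0]
ft_force: [0.4, 0.1, 0.2]
grip_width: 0.006
grip_force: 0.0
```

The fingertip reaches z = 0.107 with no contact, so the lid's top is at or below its shut height. I'll withdraw and hand in.

carry_out:
  increments: [1,0,0,-2,0,0,0,1,0,0,-3,0,0,0,1,0,0,-3,0,0,0,1,0,0,-2,0,0,0,1,0,0,0,0,0,0,1,0,0,0,0,0,0]

```text
time_s: 16.88
position: [0.588, 0.0563, 0.2086]
tcp_rot: [-2.074, 2.355, -0.002]
ft_force: [-0.5, -0.0, -1.1]
grip_width: -0.001
grip_force: 0.0
```

```bash
python3 -c "
from h import *
print(env.sense()['position'],env.sense()['ft_force']);a=load('t5')['img'].astype(int);b=snap('top','t6')
print(proj(b,[[.58,0,.1]]));print(env.sign_off())"
```

```text
[0.58804648 0.05626291 0.20862745] [-0.4948859  -0.02463363 -1.07913746]
[[241.42590348 189.55554035]]
the job is handed in; nothing more can be done
None
```

The chamber is fully home on the spigot, the lid is shut over it, and the job is handed in at about 17 s; the arm went nowhere near the mug, bottles or tins.

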